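# Change the juicer cone and press it home past the click

## Robot

A 6-joint arm with a two-finger parallel gripper is mounted at the origin on a cart in front of the work surface, level with it; the furniture and walls round the work are solid. World frame = base frame: x ahead of the robot, y to its left, z up, the work surface at z = 0. Lengths are in mm, angles in rad, forces in N, time in s.
With the tool pointing down it reaches from about 350 to 975 mm from the base axis. Payload 7.1 kg.
Tool frame: the origin (TCP) lies on the front face of the gripper's body, between the roots of the fingers; the fingertips stand 80 mm ahead of it and the grasp point (between the pads) lies 61 mm ahead of it; z points along the fingers, y is the line along which they close (so a half turn about z gives the same grasp; the last joint's range is limited). The gripper opens to 88 mm and grips with 3 to 60 N. Pads are 20 mm wide; open, the fingers measure 115 mm over their backs; the gripper's body (75 mm by 178 mm) begins 61 mm behind the grasp point.
Start: joints at [-1.202, 0.423, 1.63, -0, 1.089, -0.019], TCP at [236.361, -578.566, 302.675] pointing down, gripper open.
Joint ranges: [-3, 3], [-0.9, 2.11], [0.09, 2.58], [-1.31, 4.45], [0.11, 2.69], [-2.54, 2.54]. Speed limits (rad/s): [2.39, 2.39, 3.01, 3.14, 3.14, 3.14].

## Interface

Orientations are given as a rotation vector (axis times angle).
In Python, from workcell import readout, vision, close_job gives the robot as it stands.
- The arm moves only by the tool servo_tool, never from a script. Its argument "plan" is a list that holds one entry, the list of rows, each a list of 7 numbers: the gripper command: -1 is fully open, 1 is shut, values between are in proportion, then the shift along the world's x, y, z in units of 40 mm (1.0 is 40 mm), then the turn, a rotation vector about the world's x, y, z in units of 5 degrees (1.0 is 5 degrees). A call has 1 to 5 rows; each row shifts and turns the commanded pose from where the row before left it; what a row does not reach is not made up. A row lasts 1/12 s, in which the tool goes at most 41.7 mm and 7.16 degrees, less where a joint would pass 70% of its speed; a pose out of reach is approached as far as the arm can. A call is refused whole if a number of a shift passes 1 or a number of a turn 1, either way. A call with a gripper value outside its range is refused whole. The fingers move at their own pace and stop on an object; the grip force is fixed at half the most. Time passes only in rows, so rows that do not move let the fingers close. It gives the time, the measured TCP pose, the force, the opening and the grip force at its end, in the units of the state.
- readout.get_obs(): the state, without advancing time (a new reading comes with each control period).
- vision.get_image(name): name is "scene" or "top" or "wrist"; returns the picture (480x640x3 uint8, red, green, blue); there is no depth.
- vision.camera_params(name): a dict with "fx", "fy", "cx", "cy" (pixels), "D" ([k1, k2, p1, p2, k3] as OpenCV has them; the pictures are not rectified), "rvec" (rotation vector, rad) and "tvec" (3), from world to camera coordinates, as OpenCV has them; the wrist camera has in their place "hand_eye" (4x4, takes a point from camera to tool coordinates, whose origin is the TCP and whose axes are the flange's). Camera axes: x right, y down, z forward; pixel columns grow to the right and rows downward; lengths in mm; the calibration is good to about 2 mm. A picture is of the moment at which its call begins: read the wrist's pose just before it. camera_params takes no time and is no camera call.
- close_job(): hands the job in; it is judged then, once.
The state is a dict: "t": time; "qpos": joint angles; "qvel": joint speeds; "joint_torque": joint torques, N m; "ee_pos": TCP position; "orientation": TCP orientation; "ft_force": force on the tool from outside, world axes, zero at the start; "moment": the same for the moment, N m; "width": finger opening in mm; "grasp_force": force on a finger pad.
Only numpy, scipy, OpenCV 4.12 (cv2) and the standard library are available. Lean on these libraries where they do the work, as an engineer would, in place of code of your own. Each camera call takes 0.05 s, during which the arm holds its last target. There are 200 camera calls.

## Task

Change the cone on the citrus juicer, so that the two cones swap places: the orange cone, which sits loose and unclicked on the steel drive spindle, goes all the way down onto the parking peg, and the green cone from the parking peg goes onto the spindle (the cork coaster is free for putting one down meanwhile). Press the green cone down until it clicks home on the spindle, and keep pressing after the click so that the sprung spindle sinks well down into the juicer, at least half of its travel; finish while still gripping or pressing the green cone there with the spindle held down - do not let go. Leave the orange cone alone once it is parked, and do not disturb the other things on the worktop.

Things in the scene. Friction and masses are not known exactly. Their poses are not given: they have to be found in the camera images.
- orange_cone: Orange hollow plastic cone, 80 g. Origin: centre of its underside; z up its axis; yaw is irrelevant. Lowest 32 mm: upright collar, diameter 46 mm (grip it, e.g. 22 mm up); above, a ribbed cone to a blunt tip at 62 mm. Bore open below: a lip 3 mm high, 29 mm inside diameter, at the underside; 37 mm above it. Starts loose on the spindle's click balls, underside 13 mm above the seat.
- green_cone: Green hollow plastic cone, 80 g. Origin: centre of its underside; z up its axis; yaw is irrelevant. Lowest 32 mm: upright collar, diameter 46 mm (grip it, e.g. 22 mm up); above, a ribbed cone to a blunt tip at 62 mm. Bore open below: a lip 3 mm high, 29 mm inside diameter, at the underside; 37 mm above it. Starts loose, fully down on the peg.
- spindle_seat (a point): Centre of the spindle's dark seat disc (41 mm wide), 58 mm above the worktop when up; moves with it; z up. On it a steel stud, 26 mm diameter, 20 mm high, top tapered to 14 mm. Four sprung balls 8.5 mm up reach 33 mm diameter: a cone rests on them 13 mm above the seat; at 5 to 10 N it clicks past (force drops) and its underside lands on the seat. Housing is 14 mm+ lower.
- spindle (a joint): Travel of the sprung spindle straight down into the juicer: 0 = up, 0.009 = its bottom stop (m). The spring holds it up until about 11 N press on it (more than the click takes), then gives 0.9 N per mm, 15 N at 4.5 mm and 19 N at the stop; it rises again when released.
- peg_seat (a point): Centre of the seat of the parking peg at the juicer's other end, 130 mm from the spindle, 58 mm above the worktop; z up. A plain fixed grey peg 25 mm in diameter, 19 mm high, top tapered to 14 mm, stands on it; a cone drops over it freely, its underside on the seat.
- juicer: The fixed white juicer housing, 236 x 108 x 36 mm high, with rounded edges. Origin: centre of its underside on the worktop, its x axis along its length, from the spindle (65 mm to -x of the origin) to the parking peg (65 mm to +x). It may stand at any yaw.
- coaster: Fixed round cork coaster, 104 mm in diameter, 6 mm thick, lying free on the worktop; origin: centre of its underside.
- lemon_1: Lemon, 78 x 55 x 56 mm, a bystander at the back; origin: centre of its underside as it lay.
- lime_1: Lime, 60 x 48 x 48 mm, a bystander behind the juicer; origin: centre of its underside as it lay.
- glass_1: Clear drinking glass, 81 mm in diameter, 93 mm high, a bystander at the left; origin: centre of its underside.
- mug_1: Small striped cup with one handle, 65 x 88 x 50 mm, a bystander at the back right; origin: centre of its underside.
- matchbox: Red matchbox, 36 x 53 x 14 mm, lying at the back, a bystander; origin: centre of its underside.
Things that resemble listed ones, but are neither listed nor needed, are in the scene too. What is shaped like the orange_cone but blue is not meant. What is shaped like the green_cone but purple is not meant.

How it is judged (in metres and radians):
On the way, in this order (a step that is already met when the one before it is completed fails the run):
1. The orange cone stands fully down on the parking peg and has been let go (horizontal distance between orange_cone and peg_seat below 0.004 m and z of orange_cone in the frame of peg_seat between -0.004 and 0.003 m and angle between orange_cone's own z axis and vertical below 0.1 rad and contact force between the arm and orange_cone below 0.05 N), for 0.2 s.
2. The green cone has clicked home onto the spindle seat, the orange cone still parked (horizontal distance between green_cone and spindle_seat below 0.004 m and z of green_cone in the frame of spindle_seat between -0.004 and 0.003 m and angle between each of green_cone, orange_cone's own z axis and vertical below 0.1 rad and horizontal distance between orange_cone and peg_seat below 0.004 m and z of orange_cone in the frame of peg_seat between -0.004 and 0.003 m), for 0.1 s.
At the end, for the whole second after the job is handed in: The green cone is clicked home on the spindle (within 3 mm in height, 4 mm off centre, 0.1 rad tilt) and the fingers still hold or press it, the spindle at least 4.5 mm down; the orange cone rests untouched, fully down on the parking peg (same tolerances) (all of step 2 and contact force between the arm and orange_cone below 0.05 N and linear speed of each of orange_cone, green_cone below 0.02 m/s and value of joint spindle above 0.0045 m and contact force between the fingers and green_cone above 3 N); the arm keeps its last pose, push and grip.
It fails at once if a bystander (lemon, lime, glass, cup or matchbox) is shifted by more than 30 mm (distance of any of lemon_1, lime_1, glass_1, mug_1, matchbox from where it was at the start of the episode above 0.03 m).
It also fails if it takes over 67 s, if anything falls off the work surface, if the arm or the gripper's body presses on something with over 40 N, if the wrist force passes 120 N, or if a joint passes its speed limit or range.

## Working session

There is one attempt and no reset: what is moved stays moved. The work goes in short steps, Python scripts to look and compute and a tool call to move; the robot and the scene stay as the last step left them, time stands still between calls to the robot, and variables do not carry over. Pictures are saved under pics/ and viewed, at most 10 in all, crops included, and the job is handed in when it is done.

Besides the shell and the picture viewer there is one more tool, called after ">>>" as name(argument=value, ...), one argument or row to a line, values as JSON. servo_tool: Moves the arm, as the interface text tells. Its arguments: {"type":"object","properties":{"plan":{"type":"array"}},"required":["plan"]}

```bash
mkdir -p pics; ls; python3 - <<'E'
from workcell import readout, vision
import cv2
o=readout.get_obs();print(o)
for n in("scene","top"):
    cv2.imwrite(f"pics/{n}0.png",vision.get_image(n)[:,:,::-1])
for n in("scene","top","wrist"):print(n,vision.camera_params(n))
E
```

```text
pics
{'t': 0.0, 'qpos': array([-1.20201317e+00,  4.23798456e-01,  1.63068987e+00, -1.13796291e-05,
        1.08855332e+00, -1.89703485e-02]), 'qvel': array([2.08926131e-03, 5.77816576e-04, 6.49300075e-04, 2.87190450e-04,
       2.70441093e-05, 5.48923446e-04]), 'joint_torque': array([-8.58648764e-04, -5.44626260e+01, -2.73669022e+01,  6.41865889e-02,
        2.27004674e-02, -1.13573321e-04]), 'ee_pos': array([ 236.20398467, -578.18779601,  301.92810827]), 'orientation': array([-3.08133391e+00, -6.05006797e-01,  4.11475609e-04]), 'ft_force': array([-0.4056289 , -0.09533731,  0.90596509]), 'moment': array([ 0.02791015,  0.02335931, -0.02209192]), 'grasp_force': 0.0, 'width': 87.71546090602057}
scene {'fx': 444.928017185421, 'fy': 444.928017185421, 'cx': 325.9530014447556, 'cy': 247.31475667908404, 'D': array([-0.04952824,  0.        ,  0.        ,  0.        ,  0.        ]), 'rvec': array([ 0.92521495, -2.41259188,  1.1707232 ]), 'tvec': array([421.19924138, 298.24905372, 859.1456383 ])}
top {'fx': 464.65037394759867, 'fy': 464.65037394759867, 'cx': 319.7367234134117, 'cy': 240.10632993852266, 'D': array([-0.11877003,  0.        ,  0.        ,  0.        ,  0.        ]), 'rvec': array([ 2.18796096, -2.12807336,  0.14753839]), 'tvec': array([  -7.47351817,  563.19181331, 1180.55850016])}
wrist {'fx': 397.98372955465464, 'fy': 397.98372955465464, 'cx': 320.52770140925224, 'cy': 237.29962542860744, 'D': array([-0.0168471,  0.       ,  0.       ,  0.       ,  0.       ]), 'hand_eye': array([[ 5.45824633e-04, -9.60438454e-01, -2.78491790e-01,
         7.60006813e+01],
       [ 9.99999684e-01,  3.63247531e-04,  7.07193424e-04,
         2.01366421e-01],
       [-5.78054304e-04, -2.78492088e-01,  9.60438349e-01,
        -8.28387768e+01],
       [ 0.00000000e+00,  0.00000000e+00,  0.00000000e+00,
         1.00000000e+00]])}
```

View pics/scene0.png

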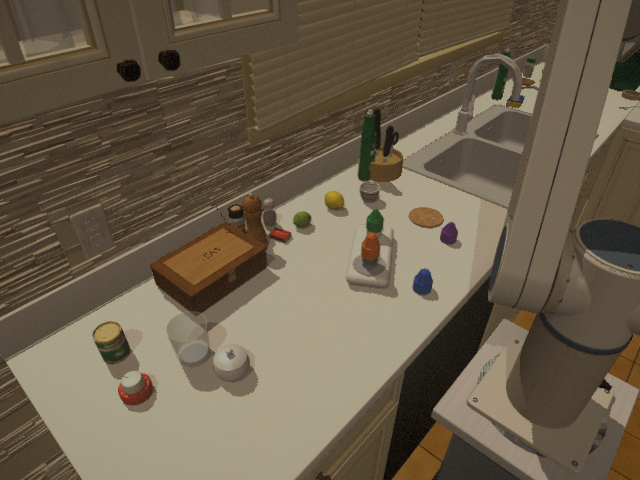

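View pics/top0.png

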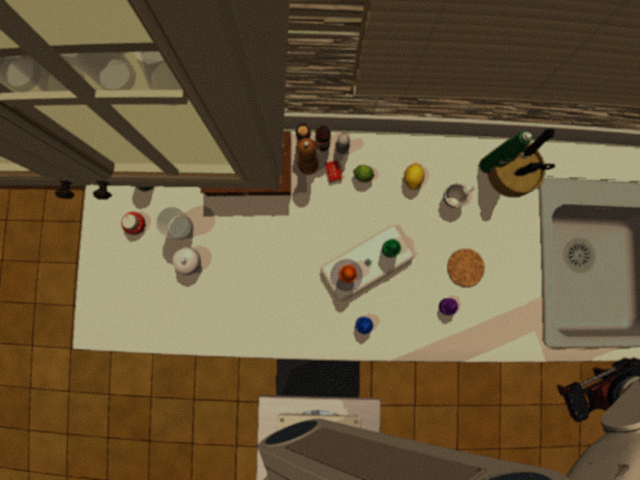

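The scene view shows the orange cone at about (371,247), green (375,222), coaster (426,217). In the top view they are at (348,272), (392,247) and (466,267), with blue and purple decoys in front. I'll triangulate by colour.

```bash
cat > h.py <<'E'
import numpy as np, cv2
from scipy.spatial.transform import Rotation as Ro
from workcell import readout, vision
HSV={'orange':((3,150,60),(16,255,255)),'green':((70,120,25),(90,255,255)),'cork':((8,80,60),(22,255,255))}
def cam(n):
    p=vision.camera_params(n);K=np.array([[p['fx'],0,p['cx']],[0,p['fy'],p['cy']],[0,0,1]])
    if n=='wrist':
        o=readout.get_obs();T=np.eye(4);T[:3,:3]=Ro.from_rotvec(o['orientation']).as_matrix();T[:3,3]=o['ee_pos']
        T=T@p['hand_eye'];R=T[:3,:3];c=T[:3,3]
    else:
        R=Ro.from_rotvec(p['rvec']).as_matrix().T;c=-R@p['tvec']
    return K,p['D'],R,c
def ray(C,uv):
    K,D,R,c=C;q=cv2.undistortPoints(np.array(uv,float).reshape(-1,1,2),K,D)[:,0]
    d=np.c_[q,np.ones(len(q))]@R.T;return c,d/np.linalg.norm(d,axis=1)[:,None]
def plane(C,uv,z):
    c,d=ray(C,uv);return c+d*((z-c[2])/d[:,2])[:,None]
def tri(C1,u1,C2,u2):
    c1,d1=ray(C1,u1);c2,d2=ray(C2,u2);A=np.c_[d1[0],-d2[0]]
    s=np.linalg.lstsq(A,c2-c1,rcond=None)[0];a=c1+s[0]*d1[0];b=c2+s[1]*d2[0];return (a+b)/2,np.linalg.norm(a-b)
def blob(im,col,box=None):
    m=cv2.inRange(cv2.cvtColor(im,cv2.COLOR_RGB2HSV),*HSV[col])
    if box:
        k=np.zeros_like(m);x,y,w,h=box;k[y:y+h,x:x+w]=255;m&=k
    cs,_=cv2.findContours(m,cv2.RETR_EXTERNAL,cv2.CHAIN_APPROX_NONE)
    return max(cs,key=cv2.contourArea)
def cen(c):
    M=cv2.moments(c);return [M['m10']/M['m00'],M['m01']/M['m00']]
E
python3 - <<'E'
from h import *
S=cam('scene');T=cam('top');s=vision.get_image('scene');t=vision.get_image('top')
for c,bs,bt in(('orange',(355,228,35,40),(333,258,30,30)),('green',(362,203,26,32),(378,233,28,28)),('cork',(405,203,42,28),(444,245,45,45))):
    a=blob(s,c,bs);b=blob(t,c,bt);print(c,cv2.contourArea(a),cv2.contourArea(b),cen(a),cen(b),tri(S,[cen(a)],T,[cen(b)]))
E
```

```text
orange 353.0 247.5 [370.45136921624174, 246.8177525967894] [347.67340067340064, 273.48619528619525] (array([475.05599723, -62.67785271,  91.84175361]), np.float64(1.2911052653095256))Traceback (most recent call last):
  File "<stdin>", line 4, in <module>
  File "h.py", line 26, in blob
    return max(cs,key=cv2.contourArea)
ValueError: max() iterable argument is empty
```

```bash
python3 - <<'E'
from h import *
S=cam('scene');T=cam('top');s=vision.get_image('scene');t=vision.get_image('top')
for im,x,y in((s,375,224),(t,392,247),(s,426,217),(t,466,267)):print(cv2.cvtColor(im,cv2.COLOR_RGB2HSV)[y,x])
HSV['green']=((50,110,20),(92,255,255))
for c,bs,bt in(('green',(362,203,26,32),(378,233,28,28)),('cork',(405,203,42,28),(444,245,45,45))):
    a=blob(s,c,bs);b=blob(t,c,bt);print(c,cv2.contourArea(a),cv2.contourArea(b),tri(S,[cen(a)],T,[cen(b)]))
E
sed -i "s/'green':((70,120,25),(90/'green':((50,110,20),(92/" h.py
```

```text
[53 99 62]
[ 62 173  59]
[ 16 146 143]
[ 15 186 145]
green 165.5 208.5 (array([ 542.99074051, -170.65155344,   89.14172204]), np.float64(2.184987647976699))
cork 521.5 1129.0 (array([ 5.05235501e+02, -3.90142899e+02,  4.58112797e-01]), np.float64(0.7298748660140886))
```

>>> servo_tool(
  plan=[
    [[-1,0.45,0.77,-0.09,0,0,0],[-1,0.45,0.77,-0.09,0,0,0],[-1,0.45,0.77,-0.09,0,0,0],[-1,0.45,0.77,-0.09,0,0,0],[-1,0.45,0.77,-0.09,0,0,0]],
  ],
)

```text
t: 0.72
ee_pos: [326.8, -423.2, 284.6]
orientation: [3.083, 0.604, 0.0]
ft_force: [1.0, 1.0, 0.2]
width: 87.9
grasp_force: 0.0
```

>>> servo_tool(
  plan=[
    [[-1,0.45,0.77,-0.09,0,0,0],[-1,0.45,0.77,-0.09,0,0,0],[-1,0.45,0.77,-0.09,0,0,0],[-1,0.45,0.77,-0.09,0,0,0],[-1,0.45,0.77,-0.09,0,0,0]],
  ],
)

```text
t: 1.13
ee_pos: [416.9, -269.0, 266.7]
orientation: [3.083, 0.605, 0.0]
ft_force: [0.6, -0.3, 0.5]
width: 87.8
grasp_force: 0.0
```

>>> servo_tool(
  plan=[
    [[-1,0.45,0.77,-0.09,0,0,0],[-1,0.45,0.77,-0.09,0,0,0],[-1,0.45,0.77,-0.09,0,0,0],[-1,0.45,0.77,-0.09,0,0,0],[-1,0,0,0,0,0,0]],
  ],
)

```text
t: 1.55
ee_pos: [490.6, -143.2, 252.0]
orientation: [-3.081, -0.611, -0.002]
ft_force: [0.7, -0.8, 0.1]
width: 87.9
grasp_force: 0.0
```

```bash
python3 - <<'E'
from h import *
C=cam('wrist');im=vision.get_image('wrist');cv2.imwrite('pics/w1.png',im[:,:,::-1])
for c in('orange','green'):
    b=blob(im,c);print(c,cv2.contourArea(b),cen(b),cv2.boundingRect(b),plane(C,[cen(b)],90))
E
```

```text
orange 5097.0 [189.9250866522791, 220.13265973448432] (148, 181, 86, 80) [[474.30243669 -60.66872716  90.        ]]
green 4362.0 [393.89970197157265, 183.29921289928166] (356, 147, 77, 75) [[ 544.82853998 -170.03535125   90.        ]]
```

View pics/w1.png

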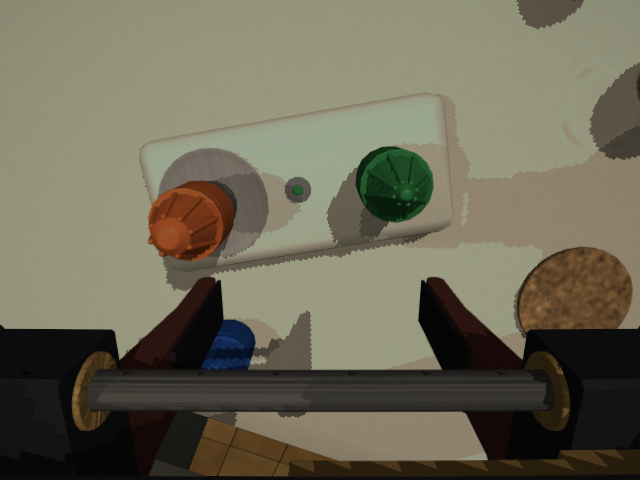

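The orange cone is at about (190,220), green at (394,183), and the coaster at lower right (577,290). Both cones are upright. Next I take views from straight above each cone for precise xy.

>>> servo_tool(
  plan=[
    [[-1,-0.72,0.44,0,0,0,0],[-1,-0.72,0.44,0,0,0,0],[-1,-0.72,0.44,0,0,0,0],[-1,0,0,0,0,0,0],[-1,0,0,0,0,0,0]],
  ],
)

```text
t: 2.02
ee_pos: [400.5, -94.6, 252.5]
orientation: [3.083, 0.605, -0.0]
ft_force: [-0.0, 0.2, 1.6]
width: 87.7
grasp_force: 0.0
```

```bash
cat >> h.py <<'E'
def look(fn):
    C=cam('wrist');im=vision.get_image('wrist');cv2.imwrite(f'pics/{fn}.png',im[:,:,::-1]);print('tcp',C[3],readout.get_obs()['ee_pos'])
    for c in('orange','green'):
        b=blob(im,c)
        if cv2.contourArea(b)>1500:
            (u,v),r=cv2.minEnclosingCircle(cv2.convexHull(b));x,y,w,h=cv2.boundingRect(b)
            print(c,(u,v),r,(x,y,w,h),'circ@90',plane(C,[[u,v]],90)[0],'cen@90',plane(C,[cen(b)],90)[0])
    return C,im
E
python3 -c "
from h import *
look('w2')"
```

```text
tcp [470.99882843 -66.08751649 335.28736971] [402.0870449  -95.22115546 252.80363192]
orange (315.590087890625, 110.9415512084961) 42.28911209106445 (276, 69, 81, 85) circ@90 [475.72999326 -61.17138575  90.        ] cen@90 [475.73257619 -61.301075    90.        ]
green (528.1035766601562, 74.29843139648438) 51.38979721069336 (479, 31, 100, 85) circ@90 [ 541.27399458 -167.04568364   90.        ] cen@90 [ 541.3627714 -167.4943945   90.       ]
```

>>> servo_tool(
  plan=[
    [[-1,0.59,-0.9,0,0,0,0],[-1,0.59,-0.9,0,0,0,0],[-1,0.59,-0.9,0,0,0,0],[-1,0,0,0,0,0,0],[-1,0,0,0,0,0,0]],
  ],
)

```text
t: 2.48
ee_pos: [472.2, -202.0, 252.2]
orientation: [3.083, 0.6, 0.002]
ft_force: [-1.0, 0.6, -0.1]
width: 87.4
grasp_force: 0.0
```

```bash
python3 -c "
from h import *
look('w3')"
python3 -c "
import cv2,numpy as np
a=cv2.imread('pics/w2.png')[60:360];b=cv2.imread('pics/w3.png')[60:360];cv2.imwrite('pics/w23.png',np.vstack([a,b]))"
```

```text
tcp [ 542.63253229 -173.59695166  335.09589559] [ 470.89040039 -200.52301774  251.85893674]
orange (101.8417739868164, 158.98101806640625) 55.167049407958984 (47, 120, 111, 80) circ@90 [473.22195169 -58.42404033  90.        ] cen@90 [474.62400867 -58.11904678  90.        ]
green (317.3393859863281, 118.79393768310547) 39.48219680786133 (281, 80, 76, 79) circ@90 [ 544.0378803  -171.46421849   90.        ] cen@90 [ 544.23614663 -171.88576796   90.        ]
```

View pics/w23.png

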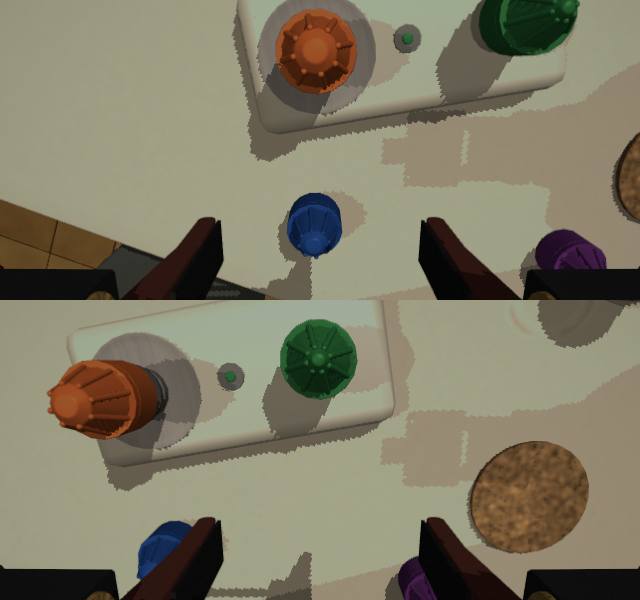

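w23 shows both cones from straight above and upright: orange at (316,111) in its frame, green at (317,119), with tips concentric with the collars. I check heights from the tips in these two views, and start moving to green.

```bash
python3 - <<'E'
from h import *
p=vision.camera_params('wrist')
def C(e,):
    K,D,_,_=cam('wrist');T=np.eye(4);T[:3,:3]=Ro.from_rotvec([3.083,.604,0]).as_matrix();T[:3,3]=e;T=T@p['hand_eye'];return K,D,T[:3,:3],T[:3,3]
A=C([401.5,-94.9,252.6]);B=C([471.4,-201,252])
print(tri(A,[[315,110]],B,[[68,164]]),tri(A,[[568,65]],B,[[318,118]]))
print(plane(B,[[529,257]],6))
E
```

```text
(array([475.80312435, -62.17798461, 133.51108233]), np.float64(0.9576822802534457)) (array([ 543.73589017, -170.35746487,  123.32546146]), np.float64(1.13386478119262))
[[ 506.06470927 -384.85267735    6.        ]]
```

>>> servo_tool(
  plan=[
    [[-1,0.91,0.37,0,0,0,0],[-1,0.91,0.37,0,0,0,0],[-1,0,0,-0.6,0,0,0],[-1,0,0,-0.6,0,0,0],[-1,0,0,0,0,0,0]],
  ],
)

```text
t: 2.95
ee_pos: [540.9, -167.7, 200.5]
orientation: [-3.079, -0.607, 0.01]
ft_force: [-0.7, -0.3, -0.5]
width: 87.9
grasp_force: 0.0
```

>>> servo_tool(
  plan=[
    [[-1,0,0,-0.75,0,0,0],[-1,0,0,-0.7,0,0,0],[-1,0,0,0,0,0,0]],
  ],
)

```text
t: 3.2
ee_pos: [540.3, -168.4, 143.0]
orientation: [-3.079, -0.605, 0.01]
ft_force: [-0.3, 0.7, -0.0]
width: 87.8
grasp_force: 0.0
```

```bash
python3 - <<'E'
from h import *
P=[]
for i in range(6):
    o=readout.get_obs();P.append(o['ee_pos']);vision.get_image('wrist')
print(np.round(P,1),np.mean(P,0))
E
```

```text
[[ 540.3 -168.4  143. ]
 [ 541.4 -168.8  145.1]
 [ 542.6 -169.2  146.7]
 [ 543.5 -169.6  147.7]
 [ 544.  -169.7  148.2]
 [ 544.2 -169.8  148.4]] [ 542.69563479 -169.25651919  146.5006899 ]
```

>>> servo_tool(
  plan=[
    [[-1,0,-0.04,-0.17,0,0,0],[-1,0,0,0,0,0,0],[-1,0,0,0,0,0,0],[-1,0,0,0,0,0,0],[-1,0,0,0,0,0,0]],
  ],
)

```text
t: 3.92
ee_pos: [543.3, -171.1, 139.5]
orientation: [3.083, 0.605, 0.0]
ft_force: [0.0, -0.8, 0.2]
width: 87.5
grasp_force: 0.0
```

>>> servo_tool(
  plan=[
    [[1,0,0,0,0,0,0],[1,0,0,0,0,0,0],[1,0,0,0,0,0,0],[1,0,0,0,0,0,0],[1,0,0,0,0,0,0]],
  ],
)

```text
t: 4.33
ee_pos: [543.3, -171.1, 139.5]
orientation: [-3.083, -0.605, 0.0]
ft_force: [-0.6, 1.0, -0.2]
width: 57.7
grasp_force: 0.0
```

>>> servo_tool(
  plan=[
    [[1,0,0,0,0,0,0],[1,0,0,0,0,0,0],[1,0,0,0,0,0,0],[1,0,0,0,0,0,0],[1,0,0,0,0,0,0]],
  ],
)

```text
t: 4.75
ee_pos: [543.3, -171.1, 139.5]
orientation: [-3.083, -0.605, 0.0]
ft_force: [0.1, 0.4, 0.4]
width: 45.6
grasp_force: 30.0
```

>>> servo_tool(
  plan=[
    [[1,0,0,0.3,0,0,0],[1,0,0,0.7,0,0,0],[1,0,0,0.8,0,0,0],[1,-0.15,-0.9,0.3,0,0,0],[1,-0.16,-0.9,0,0,0,0]],
  ],
)

```text
t: 5.17
ee_pos: [532.9, -243.3, 228.2]
orientation: [3.078, 0.61, 0.009]
ft_force: [-0.2, -0.5, -1.2]
width: 45.9
grasp_force: 30.0
```

>>> servo_tool(
  plan=[
    [[1,-0.16,-0.9,0,0,0,0],[1,-0.16,-0.9,0,0,0,0],[1,-0.16,-0.9,0,0,0,0],[1,-0.16,-0.9,-0.2,0,0,0],[1,0,0,-0.8,0,0,0]],
  ],
)

```text
t: 5.58
ee_pos: [506.9, -395.0, 189.1]
orientation: [3.073, 0.597, 0.012]
ft_force: [1.4, -0.2, -0.5]
width: 45.7
grasp_force: 30.0
```

>>> servo_tool(
  plan=[
    [[1,0,0,-0.8,0,0,0],[1,0,0,-0.8,0,0,0],[1,0,0,-0.4,0,0,0],[1,0,0,0,0,0,0],[1,0,0,0,0,0,0]],
  ],
)

```text
t: 6.0
ee_pos: [505.1, -386.9, 103.4]
orientation: [-3.082, -0.605, 0.002]
ft_force: [1.5, 0.2, -0.6]
width: 45.8
grasp_force: 30.0
```

>>> servo_tool(
  plan=[
    [[1,0,0,0,0,0,0],[1,0,0,0,0,0,0],[1,0,0,0,0,0,0],[1,0,0,0,0,0,0]],
  ],
)

```text
t: 6.33
ee_pos: [505.9, -387.4, 104.9]
orientation: [3.081, 0.605, 0.002]
ft_force: [1.3, -0.3, -0.1]
width: 45.5
grasp_force: 30.0
```

>>> servo_tool(
  plan=[
    [[1,0,0,-0.25,0,0,0],[1,0,0,-0.15,0,0,0],[1,0,0,0,0,0,0],[1,0,0,0,0,0,0],[1,0,0,0,0,0,0]],
  ],
)

```text
t: 6.75
ee_pos: [505.0, -386.9, 86.9]
orientation: [-3.082, -0.605, 0.001]
ft_force: [-0.3, -0.7, -0.1]
width: 45.6
grasp_force: 30.0
```

>>> servo_tool(
  plan=[
    [[1,0,0,-0.03,0,0,0],[1,0,0,0,0,0,0],[1,0,0,0,0,0,0]],
  ],
)

```text
t: 7.0
ee_pos: [505.1, -387.0, 86.5]
orientation: [-3.082, -0.605, 0.001]
ft_force: [-1.5, 1.1, 5.0]
width: 45.9
grasp_force: 30.0
```

>>> servo_tool(
  plan=[
    [[-1,0,0,0,0,0,0],[-1,0,0,0,0,0,0],[-1,0,0,0,0,0,0],[-1,0,0,0,0,0,0],[-1,0,0,0,0,0,0]],
  ],
)

```text
t: 7.42
ee_pos: [505.6, -387.4, 86.4]
orientation: [3.082, 0.605, 0.001]
ft_force: [0.4, -1.8, 2.6]
width: 75.1
grasp_force: 1.1
```

>>> servo_tool(
  plan=[
    [[-1,0,0,0.5,0,0,0],[-1,0,0,0.9,0,0,0],[-1,0,0,0.9,0,0,0],[-1,0,0,0.9,0,0,0],[-1,0,0,0.7,0,0,0]],
  ],
)

```text
t: 7.83
ee_pos: [505.4, -387.1, 244.6]
orientation: [3.082, 0.605, 0.001]
ft_force: [1.0, -0.0, -0.1]
width: 87.9
grasp_force: 0.0
```

>>> servo_tool(
  plan=[
    [[-1,-0.08,0.9,0,0,0,0],[-1,-0.08,0.9,0,0,0,0],[-1,-0.08,0.9,0,0,0,0],[-1,-0.08,0.9,0,0,0,0],[-1,-0.08,0.9,0,0,0,0]],
  ],
)

```text
t: 8.25
ee_pos: [488.4, -205.4, 242.0]
orientation: [-3.082, -0.604, 0.001]
ft_force: [1.1, -0.1, 0.3]
width: 87.8
grasp_force: 0.0
```

>>> servo_tool(
  plan=[
    [[-1,-0.08,0.9,0,0,0,0],[-1,-0.08,0.9,0,0,0,0],[-1,-0.08,0.9,0,0,0,0],[-1,-0.08,0.9,0,0,0,0],[-1,0,0,0,0,0,0]],
  ],
)

```text
t: 8.67
ee_pos: [474.8, -58.4, 241.8]
orientation: [-3.08, -0.611, 0.003]
ft_force: [-0.8, -0.2, -0.4]
width: 87.7
grasp_force: 0.0
```

>>> servo_tool(
  plan=[
    [[-1,0,0,0,0,0,0],[-1,0,0,0,0,0,0],[-1,0,0,0,0,0,0],[-1,0,0,0,0,0,0]],
  ],
)

```text
t: 9.0
ee_pos: [476.6, -64.2, 242.2]
orientation: [3.083, 0.603, -0.0]
ft_force: [-0.2, -0.5, 0.4]
width: 88.1
grasp_force: 0.0
```

>>> servo_tool(
  plan=[
    [[-1,-0.02,0.06,-0.8,0,0,0],[-1,0,0,-0.8,0,0,0],[-1,0,0,-0.5,0,0,0],[-1,0,0,0,0,0,0],[-1,0,0,0,0,0,0]],
  ],
)

```text
t: 9.42
ee_pos: [475.2, -61.5, 157.6]
orientation: [-3.082, -0.603, 0.004]
ft_force: [0.3, 0.5, 0.3]
width: 87.8
grasp_force: 0.0
```

>>> servo_tool(
  plan=[
    [[-1,0,0,0,0,0,0],[-1,0,0,0,0,0,0],[-1,0,0,0,0,0,0],[-1,0,0,0,0,0,0]],
  ],
)

```text
t: 9.75
ee_pos: [476.3, -60.9, 159.4]
orientation: [3.082, 0.605, 0.003]
ft_force: [0.8, 0.5, 0.7]
width: 88.0
grasp_force: 0.0
```

>>> servo_tool(
  plan=[
    [[-1,0,0,-0.17,0,0,0],[-1,0,0,0,0,0,0],[-1,0,0,0,0,0,0],[-1,0,0,0,0,0,0]],
  ],
)

```text
t: 10.08
ee_pos: [475.6, -60.6, 151.3]
orientation: [-3.083, -0.605, 0.001]
ft_force: [0.7, 0.0, 0.4]
width: 87.8
grasp_force: 0.0
```

>>> servo_tool(
  plan=[
    [[1,0,0,0,0,0,0],[1,0,0,0,0,0,0],[1,0,0,0,0,0,0],[1,0,0,0,0,0,0],[1,0,0,0,0,0,0]],
  ],
)

```text
t: 10.5
ee_pos: [475.7, -60.7, 151.5]
orientation: [3.083, 0.605, 0.0]
ft_force: [-0.5, -0.6, 0.1]
width: 58.5
grasp_force: 0.0
```

>>> servo_tool(
  plan=[
    [[1,0,0,0,0,0,0],[1,0,0,0,0,0,0],[1,0,0,0,0,0,0],[1,0,0,0,0,0,0],[1,0,0,0,0,0,0]],
  ],
)

```text
t: 10.92
ee_pos: [475.7, -60.7, 151.5]
orientation: [3.083, 0.605, 0.0]
ft_force: [0.5, -1.3, -0.6]
width: 45.2
grasp_force: 30.0
```

>>> servo_tool(
  plan=[
    [[1,0,0,0.3,0,0,0],[1,0,0,0.7,0,0,0],[1,0,0,0.3,0,0,0],[1,0.42,-0.69,0,0,0,0],[1,0.42,-0.69,0,0,0,0]],
  ],
)

```text
t: 11.33
ee_pos: [509.6, -115.7, 204.6]
orientation: [3.082, 0.609, 0.002]
ft_force: [1.8, 0.9, -1.2]
width: 45.3
grasp_force: 30.0
```

>>> servo_tool(
  plan=[
    [[1,0.42,-0.69,0,0,0,0],[1,0.42,-0.69,0,0,0,0],[1,0,0,-0.2,0,0,0],[1,0,0,-0.7,0,0,0],[1,0,0,0,0,0,0]],
  ],
)

```text
t: 11.75
ee_pos: [540.4, -170.6, 163.6]
orientation: [-3.08, -0.603, 0.009]
ft_force: [-1.6, 0.4, -1.5]
width: 45.2
grasp_force: 30.0
```

>>> servo_tool(
  plan=[
    [[1,0,0,0,0,0,0],[1,0,0,0,0,0,0],[1,0,0,0,0,0,0],[1,0,0,0,0,0,0]],
  ],
)

```text
t: 12.08
ee_pos: [543.3, -170.8, 168.6]
orientation: [3.082, 0.606, 0.002]
ft_force: [-0.3, -0.4, -0.5]
width: 45.1
grasp_force: 30.0
```

>>> servo_tool(
  plan=[
    [[1,0,0,-0.25,0,0,0],[1,0,0,-0.2,0,0,0],[1,0,0,0,0,0,0],[1,0,0,0,0,0,0],[1,0,0,0,0,0,0]],
  ],
)

```text
t: 12.5
ee_pos: [542.7, -171.0, 149.2]
orientation: [-3.082, -0.605, 0.001]
ft_force: [-0.9, -0.0, -0.4]
width: 45.1
grasp_force: 30.0
```

>>> servo_tool(
  plan=[
    [[1,0,0,-0.1,0,0,0],[1,0,0,-0.1,0,0,0],[1,0,0,0,0,0,0],[1,0,0,0,0,0,0],[1,0,0,0,0,0,0]],
  ],
)

```text
t: 12.92
ee_pos: [542.8, -171.1, 141.4]
orientation: [-3.083, -0.605, 0.0]
ft_force: [0.3, 0.0, -0.2]
width: 45.3
grasp_force: 30.0
```

>>> servo_tool(
  plan=[
    [[1,0,0,-0.06,0,0,0],[1,0,0,0,0,0,0],[1,0,0,0,0,0,0],[1,0,0,0,0,0,0]],
  ],
)

```text
t: 13.25
ee_pos: [542.9, -171.1, 139.1]
orientation: [3.083, 0.605, 0.0]
ft_force: [0.7, -0.0, -0.4]
width: 45.0
grasp_force: 30.0
```

>>> servo_tool(
  plan=[
    [[1,0,0,-0.03,0,0,0],[1,0,0,0,0,0,0],[1,0,0,0,0,0,0]],
  ],
)

```text
t: 13.5
ee_pos: [543.0, -171.1, 139.0]
orientation: [3.083, 0.605, 0.0]
ft_force: [-3.3, 1.2, 11.1]
width: 45.3
grasp_force: 30.0
```

>>> servo_tool(
  plan=[
    [[-1,0,0,0,0,0,0],[-1,0,0,0,0,0,0],[-1,0,0,0,0,0,0],[-1,0,0,0,0,0,0],[-1,0,0,0,0,0,0]],
  ],
)

```text
t: 13.92
ee_pos: [542.8, -171.1, 137.7]
orientation: [-3.083, -0.605, 0.0]
ft_force: [-0.6, 0.2, 0.4]
width: 75.2
grasp_force: 0.0
```

>>> servo_tool(
  plan=[
    [[-1,0,0,0,0,0,0],[-1,0,0,0,0,0,0],[-1,0,0,0.5,0,0,0],[-1,0,0,0.9,0,0,0],[-1,0,0,0.9,0,0,0]],
  ],
)

```text
t: 14.33
ee_pos: [542.0, -170.8, 229.7]
orientation: [-3.081, -0.605, 0.005]
ft_force: [0.9, -0.5, 0.1]
width: 87.4
grasp_force: 0.0
```

>>> servo_tool(
  plan=[
    [[-1,-0.38,-0.87,0.3,0,0,0],[-1,-0.38,-0.87,0,0,0,0],[-1,-0.38,-0.87,0,0,0,0],[-1,-0.38,-0.87,0,0,0,0],[-1,-0.38,-0.87,0,0,0,0]],
  ],
)

```text
t: 14.75
ee_pos: [466.0, -346.5, 242.2]
orientation: [3.082, 0.606, 0.001]
ft_force: [0.2, 0.7, -0.0]
width: 87.8
grasp_force: 0.0
```

>>> servo_tool(
  plan=[
    [[-1,-0.38,-0.87,0,0,0,0],[-1,-0.38,-0.87,0,0,0,0],[-1,0,0,0,0,0,0],[-1,0,0,0,0,0,0],[-1,0,0,0,0,0,0]],
  ],
)

```text
t: 15.17
ee_pos: [436.3, -414.2, 241.6]
orientation: [-3.082, -0.604, 0.0]
ft_force: [0.4, 0.1, 0.6]
width: 87.3
grasp_force: 0.0
```

```bash
python3 - <<'E'
from h import *
for i in range(4): vision.get_image('wrist')
C,im=look('w4')
b=blob(im,'green');print(plane(C,[cen(b)],36))
S=cam('scene');T=cam('top');s=vision.get_image('scene');t=vision.get_image('top')
cv2.imwrite('pics/s4.png',s[:,:,::-1])
a=blob(s,'orange',(355,190,45,60));b=blob(t,'orange',(370,225,40,40))
print(tri(S,[cen(a)],T,[cen(b)]))
E
```

```text
tcp [ 507.55136044 -384.71048141  324.67673425] [ 437.13947486 -413.51243552  241.89590567]
green (323.0384521484375, 125.80769348144531) 33.778221130371094 (291, 93, 65, 67) circ@90 [ 506.20296641 -386.84759164   90.        ] cen@90 [ 506.06229702 -386.60815182   90.        ]
[[ 505.71965792 -387.04481293   36.        ]]
(array([ 541.86023475, -172.71898861,   80.04039849]), np.float64(1.5343884672172747))
```

View pics/w4.png

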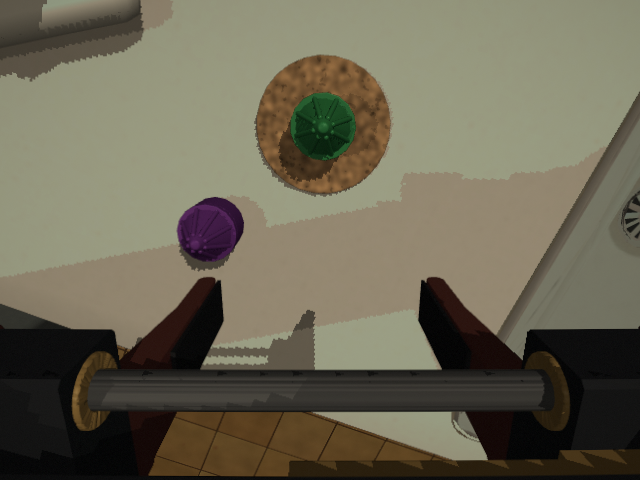

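The green cone stands upright on the coaster at (323,126). The orange cone has sunk by about 12 mm, so it is parked. Next I regrasp green.

>>> servo_tool(
  plan=[
    [[-1,0.85,0.33,0,0,0,0],[-1,0.85,0.33,0,0,0,0],[-1,0,0,-0.9,0,0,0],[-1,0,0,-0.9,0,0,0],[-1,0,0,-0.9,0,0,0]],
  ],
)

```text
t: 15.93
ee_pos: [505.8, -387.7, 133.4]
orientation: [3.08, 0.608, 0.002]
ft_force: [0.1, 0.1, 0.0]
width: 88.0
grasp_force: 0.0
```

>>> servo_tool(
  plan=[
    [[-1,0,0,-0.8,0,0,0],[-1,0,0,0,0,0,0],[-1,0,0,0,0,0,0],[-1,0,0,0,0,0,0],[-1,0,0,0,0,0,0]],
  ],
)

```text
t: 16.35
ee_pos: [505.8, -389.2, 104.4]
orientation: [3.08, 0.605, 0.004]
ft_force: [-0.2, 0.0, 0.9]
width: 88.1
grasp_force: 0.0
```

>>> servo_tool(
  plan=[
    [[-1,0,0,0,0,0,0],[-1,0,0,0,0,0,0],[-1,0,0,0,0,0,0]],
  ],
)

```text
t: 16.6
ee_pos: [504.9, -388.8, 103.3]
orientation: [3.081, 0.605, 0.002]
ft_force: [-0.5, 0.8, -0.2]
width: 87.7
grasp_force: 0.0
```

>>> servo_tool(
  plan=[
    [[-1,0.01,0.04,-0.2,0,0,0],[-1,0,0,-0.2,0,0,0],[-1,0,0,0,0,0,0],[-1,0,0,0,0,0,0],[-1,0,0,0,0,0,0]],
  ],
)

```text
t: 17.02
ee_pos: [505.3, -386.9, 86.3]
orientation: [3.082, 0.605, 0.001]
ft_force: [-0.7, 1.0, 11.0]
width: 87.8
grasp_force: 5.4
```

>>> servo_tool(
  plan=[
    [[1,0,0,0,0,0,0],[1,0,0,0,0,0,0],[1,0,0,0,0,0,0],[1,0,0,0,0,0,0],[1,0,0,0,0,0,0]],
  ],
)

```text
t: 17.43
ee_pos: [505.4, -386.8, 86.3]
orientation: [3.082, 0.605, 0.001]
ft_force: [0.0, 1.9, 10.4]
width: 58.1
grasp_force: 5.4
```

>>> servo_tool(
  plan=[
    [[1,0,0,0,0,0,0],[1,0,0,0,0,0,0],[1,0,0,0,0,0,0],[1,0,0,0,0,0,0],[1,0,0,0,0,0,0]],
  ],
)

```text
t: 17.85
ee_pos: [505.4, -386.9, 86.4]
orientation: [3.082, 0.605, 0.001]
ft_force: [-0.7, 1.0, 10.8]
width: 45.7
grasp_force: 31.4
```

>>> servo_tool(
  plan=[
    [[1,0,0,0.3,0,0,0],[1,0,0,0.8,0,0,0],[1,0,0,0.9,0,0,0],[1,0,0,0.9,0,0,0],[1,0,0,0.8,0,0,0]],
  ],
)

```text
t: 18.27
ee_pos: [504.6, -386.5, 235.5]
orientation: [-3.082, -0.605, 0.001]
ft_force: [0.1, -0.6, -1.2]
width: 45.9
grasp_force: 30.0
```

>>> servo_tool(
  plan=[
    [[1,-0.08,0.9,0,0,0,0],[1,-0.08,0.9,0,0,0,0],[1,-0.08,0.9,0,0,0,0],[1,-0.08,0.9,0,0,0,0],[1,-0.08,0.9,0,0,0,0]],
  ],
)

```text
t: 18.68
ee_pos: [488.0, -205.1, 233.7]
orientation: [-3.082, -0.604, 0.001]
ft_force: [0.7, 0.3, -0.2]
width: 45.8
grasp_force: 30.0
```

>>> servo_tool(
  plan=[
    [[1,-0.08,0.9,0,0,0,0],[1,-0.08,0.9,0,0,0,0],[1,-0.08,0.9,0,0,0,0],[1,-0.08,0.9,0,0,0,0],[1,0,0,0,0,0,0]],
  ],
)

```text
t: 19.1
ee_pos: [474.4, -58.1, 233.5]
orientation: [-3.08, -0.611, 0.003]
ft_force: [-0.3, -0.8, -1.8]
width: 45.7
grasp_force: 30.0
```

>>> servo_tool(
  plan=[
    [[1,0,0,0,0,0,0],[1,0,0,0,0,0,0],[1,0,0,0,0,0,0],[1,0,0,0,0,0,0]],
  ],
)

```text
t: 19.43
ee_pos: [476.2, -63.8, 233.8]
orientation: [3.083, 0.603, -0.0]
ft_force: [0.9, -0.4, -0.7]
width: 46.1
grasp_force: 30.0
```

>>> servo_tool(
  plan=[
    [[1,0,0.07,-0.7,0,0,0],[1,0,0,-0.7,0,0,0],[1,0,0,-0.3,0,0,0],[1,0,0,0,0,0,0],[1,0,0,0,0,0,0]],
  ],
)

```text
t: 19.85
ee_pos: [475.9, -60.7, 165.5]
orientation: [-3.083, -0.603, 0.002]
ft_force: [0.6, 0.4, -0.5]
width: 45.7
grasp_force: 30.0
```

>>> servo_tool(
  plan=[
    [[1,0,0,0,0,0,0],[1,0,0,0,0,0,0],[1,0,0,0,0,0,0],[1,0,0,0,0,0,0]],
  ],
)

```text
t: 20.18
ee_pos: [476.6, -60.0, 166.7]
orientation: [3.082, 0.605, 0.003]
ft_force: [-1.3, -0.1, -1.2]
width: 45.6
grasp_force: 30.0
```

>>> servo_tool(
  plan=[
    [[1,-0.01,-0.01,-0.15,0,0,0],[1,0,0,-0.15,0,0,0],[1,0,0,0,0,0,0],[1,0,0,0,0,0,0],[1,0,0,0,0,0,0]],
  ],
)

```text
t: 20.6
ee_pos: [475.6, -60.3, 153.6]
orientation: [-3.082, -0.605, 0.001]
ft_force: [0.4, 0.6, -0.1]
width: 45.9
grasp_force: 30.0
```

>>> servo_tool(
  plan=[
    [[1,0,0,-0.1,0,0,0],[1,0,0,0,0,0,0],[1,0,0,0,0,0,0]],
  ],
)

```text
t: 20.85
ee_pos: [475.6, -60.5, 149.8]
orientation: [3.082, 0.606, -0.001]
ft_force: [-1.2, -2.8, 2.7]
width: 45.7
grasp_force: 30.0
```

>>> servo_tool(
  plan=[
    [[1,0,0,-0.07,0,0,0],[1,0,0,0,0,0,0],[1,0,0,0,0,0,0]],
  ],
)

```text
t: 21.1
ee_pos: [475.5, -60.4, 146.9]
orientation: [-3.083, -0.605, 0.001]
ft_force: [-0.4, -2.9, 0.1]
width: 46.1
grasp_force: 30.0
```

>>> servo_tool(
  plan=[
    [[1,0,0,-0.07,0,0,0],[1,0,0,0,0,0,0],[1,0,0,0,0,0,0]],
  ],
)

```text
t: 21.35
ee_pos: [475.3, -60.3, 143.8]
orientation: [-3.082, -0.605, 0.001]
ft_force: [0.1, -2.2, -4.6]
width: 45.6
grasp_force: 30.0
```

>>> servo_tool(
  plan=[
    [[1,0,0,-0.07,0,0,0],[1,0,0,0,0,0,0],[1,0,0,0,0,0,0]],
  ],
)

```text
t: 21.6
ee_pos: [475.2, -60.3, 140.8]
orientation: [-3.082, -0.605, 0.002]
ft_force: [-0.2, -3.0, -8.0]
width: 46.0
grasp_force: 30.0
```

>>> servo_tool(
  plan=[
    [[1,0,-0.01,-0.07,0,0,0],[1,0,0,0,0,0,0],[1,0,0,0,0,0,0]],
  ],
)

```text
t: 21.85
ee_pos: [476.1, -60.6, 138.9]
orientation: [-3.083, -0.605, -0.001]
ft_force: [-0.3, -0.1, -0.3]
width: 45.5
grasp_force: 30.0
```

>>> servo_tool(
  plan=[
    [[1,0,-0.01,-0.07,0,0,0],[1,0,0,0,0,0,0],[1,0,0,0,0,0,0]],
  ],
)

```text
t: 22.1
ee_pos: [476.3, -60.8, 136.7]
orientation: [-3.083, -0.605, -0.002]
ft_force: [-0.9, 3.1, 10.9]
width: 45.9
grasp_force: 30.0
```

>>> servo_tool(
  plan=[
    [[1,0,0,-0.05,0,0,0],[1,0,0,0,0,0,0],[1,0,0,0,0,0,0]],
  ],
)

```text
t: 22.35
ee_pos: [476.3, -60.8, 134.9]
orientation: [-3.083, -0.605, -0.003]
ft_force: [-2.0, 3.0, 12.7]
width: 45.6
grasp_force: 30.0
```

>>> servo_tool(
  plan=[
    [[1,0,0,-0.07,0,0,0],[1,0,0,0,0,0,0],[1,0,0,0,0,0,0]],
  ],
)

```text
t: 22.6
ee_pos: [476.3, -60.8, 132.3]
orientation: [-3.083, -0.605, -0.003]
ft_force: [-3.1, 2.9, 15.0]
width: 45.6
grasp_force: 30.0
```

>>> servo_tool(
  plan=[
    [[1,0,0,-0.05,0,0,0],[1,0,0,0,0,0,0],[1,0,0,0,0,0,0],[1,0,0,0,0,0,0]],
  ],
)

```text
t: 22.93
ee_pos: [476.3, -60.7, 130.4]
orientation: [-3.083, -0.605, -0.003]
ft_force: [-2.5, 4.9, 15.7]
width: 45.5
grasp_force: 30.0
```

>>> servo_tool(
  plan=[
    [[1,0,0,-0.01,0,0,0],[1,0,0,0,0,0,0],[1,0,0,0,0,0,0],[1,0,0,0,0,0,0]],
  ],
)

```text
t: 23.27
ee_pos: [476.3, -60.8, 130.1]
orientation: [-3.083, -0.605, -0.003]
ft_force: [-4.0, 2.7, 17.0]
width: 45.8
grasp_force: 30.0
```

```bash
python3 - <<'E'
from h import *
F=[]
for i in range(8):
    o=readout.get_obs();F.append(np.r_[o['ft_force'],o['ee_pos'],o['grasp_force']]);vision.get_image('top')
print(np.mean(F,0),np.std(F,0))
s=vision.get_image('scene');cv2.imwrite('pics/s5.png',cv2.resize(s[190:310,300:450,::-1],None,fx=4,fy=4))
E
```

```text
[ -3.74726834   3.38668292  16.40152824 476.33784638 -60.76210902
 130.10692233  30.00287076] [6.83972380e-01 4.90074174e-01 4.13620512e-01 1.21396997e-02
 9.89207608e-03 7.07976155e-03 2.95563027e-05]
```

View pics/s5.png

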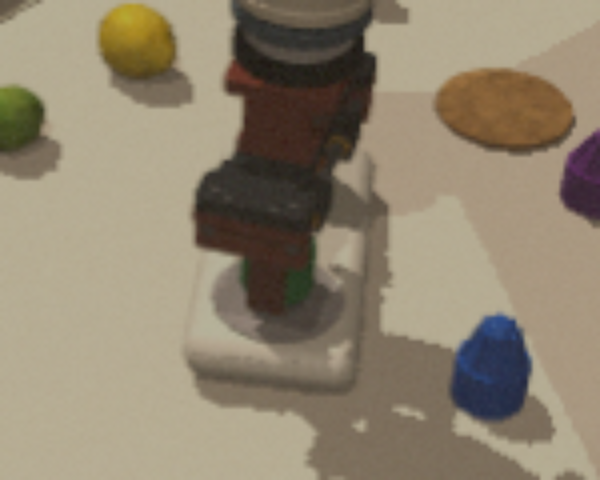

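The scene view shows green gripped low on the spindle at about (275,280). The press is steady at 16.4 N and the tool is about 7–8 mm below first seat contact. Handing in.

```bash
python3 -c "
from workcell import close_job
print(close_job())"
```

```text
the job is handed in; nothing more can be done
None
```

I handed the job in with the orange cone parked fully down on the peg and let go. The green cone is clicked home on the spindle and still gripped, pressing at about 16 N, which I estimate holds the spindle 6–7 mm down; the verdict was not shown.

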